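# Push two power modules home and shut the retaining gate

### The arm

A 6-joint arm with a two-finger parallel gripper is mounted at the origin on the work surface. World frame = base frame: x ahead of the robot, y to its left, z up, the work surface at z = 0. Lengths are in m, angles in degrees, forces in N, time in s.
With the tool pointing down it reaches from about 0.35 to 0.875 m from the base axis. Payload 4.2 kg.
Tool frame: the origin (TCP) lies midway between the tips of the shut fingers; the grasp point (between the pads) lies 19 mm behind it; z points along the fingers, y is the line along which they close (so a half turn about z gives the same grasp; the last joint's range is limited). The gripper opens to 87 mm and grips with 3 to 60 N. Pads are 19 mm wide; open, the fingers measure 117 mm over their backs; the gripper's body (75 mm by 190 mm) begins 51 mm behind the grasp point.
Start: joints at [85.233, 22.042, 0.453, 0, -68.411, -14.817], TCP at [0.209, 0.589, 0.223] pointing down, gripper open.
Joint ranges: [-179.83, 179.83], [-69.29, 118.12], [-61.27, 80.66], [-181.25, 117.63], [-171.15, -9.14], [-177.46, 177.46]. Speed limits (degrees/s): [159.86, 159.86, 180, 180, 180, 180].

### API

Orientations are given as [roll, pitch, yaw] about the fixed x, y, z axes, in that order (R = Rz(yaw) Ry(pitch) Rx(roll)).
In Python, from workcell import env gives the robot as it stands. The module is installed in compiled form; this text tells all that it offers. Calls block until the motion is done:
- env.goto(position, orientation): joint-space move of the TCP to a pose.
- env.move_straight(position, rotation=None, rate=0.15, force_limit=None): straight line of the TCP; rotation=None keeps the orientation; rate is the mean speed in m/s. With force_limit (N) it stops when the force on the tool has changed by that much, and returns True; else False.
- env.set_joints(angles): joint-space move.
- env.gripper_to(opening, grasp_force=None): opening from 0.0 (shut) to 1.0 (fully open); grasp_force is the grip in N (None keeps the last); returns when the fingers have stopped.
- env.dwell(seconds).
- env.inverse_kinematics(position, orientation): joint angles nearest the present ones, or None.
- env.read_state(): the state.
- env.grab_frame(name): name is "scene" or "top" or "wrist"; returns a dict with "image" (384x512x3 uint8, blue, green, red), "fx", "fy", "cx", "cy" (pixels), "position" and "orientation" of the camera in the world. Camera axes: x right, y up, looking along -z (the intrinsics and any distortion apply to the point x, -y, -z); pixel columns grow to the right and rows downward; lengths in m; the calibration is good to about 2 mm. The wrist camera is an equidistant fisheye: a pixel r from the principal point sees the ray r / f radians off the axis. A picture is of the moment at which its call begins. There is no depth.
A pose or a line that the arm cannot do raises env.Unreachable and nothing moves.
- env.close_job(): hands the job in; it is judged then, once.
Trained networks look in a picture, given as the dict that the camera call returned (one of the last four; its "shot" number tells which), for a name from the list of things; names that differ only in an ending like _2 or _b are one class to them, and where a whole thing is asked for, a point or a joint stands for the part that bears it (a point fixed in the world has none). Each returns a list of dicts, best first, with "score" (0 to 1); they miss things now and then, are a little off and sometimes report something else, mostly with a low value. They report only what shows in the picture. A call takes as long as a camera call. They do not tell look-alikes from the thing itself.
- env.search_frame(picture, thing): "xyz" ([x, y, z] in m, in world coordinates, good to about 4 mm: the middle of the surface that is visible of it).
- env.trace(picture, thing): "mask" (384x512 bool, what is visible of it).
The state is a dict: "clock": time; "joint_positions": joint angles; "qvel": joint speeds; "joint_torque": joint torques, N m; "position": TCP position; "tool_rot": TCP orientation; "force": force on the tool from outside, world axes, zero at the start; "wrist_torque": the same for the moment, N m; "opening": opening from 0.0 (shut) to 1.0 (fully open); "finger_force": force on a finger pad.
Only numpy, scipy, OpenCV 4.12 (cv2) and the standard library are available. Lean on these libraries where they do the work, as an engineer would, in place of code of your own. Each camera call takes 0.05 s, during which the arm holds its last target. There are 200 camera calls.

### The job

Two power-supply modules are sticking out of the grey power shelf on the bench. Push each module in until it is fully home, its front flush with the front edge of the shelf's cover, then push the hinged gate fully shut in front of them. Only push: do not pull the modules out or lift them, and leave everything else on the bench where it is.

Things in the scene. Friction and masses are not known exactly. Their poses are not given: they have to be found in the camera images.
- shelf: Grey power shelf, fixed. Origin: at bench level under the centre of its two bays; x points in from the open front to the back, z up. Bays' centre lines at y = +41 (left) and -41 mm (right), each 78 wide, floor at 6. Cover: front edge x = -80, top 75 above the bench. Inner back wall (stops the modules) at x = +80. A 6 mm base plate, with 22 mm high strips at its sides, runs forward to x = -120.
- psu_left_front (a point): Loose aluminium module in the left bay, 160 deep, 74 wide, 60 high, 0.6-0.9 kg, green loop handle. Point on its flat front face, mid-width, 48 mm above the bench; x points into the bay. Handle low on the face: 22 mm out, 50 wide, 13-19 above the bench; face clear above it. Sticks out 25-75 mm, slides with a few N of friction, stops at the back wall: home, this point is at shelf x = -80 mm.
- psu_right_front (a point): The same kind of module in the right bay, with blue loop handle: same point, axes, sizes and behaviour.
- gate (a joint): Steel gate with orange edges, upright hinge at the shelf's left front. 0 rad: shut, at a stop, free end to the shelf's -y; 1.57: free end to its -x; at most 2.2. Starts 1.6-2.1. Stiff (0.08 N m friction), stays where left. Panel 5 mm thick, reaches 174 mm from the axis, 10 to 66 mm above the bench. Shut, it clears the handles of home modules by 10 mm; a module sticking out blocks it.
- gate_hinge (a point): Point on the gate's hinge axis, 38 mm above the bench (half-way up the gate), at x = -114.5, y = +90 mm in the shelf's frame; axes as the shelf's. The axis lies mid-thickness of the panel; the pin, 10 mm across, reaches 75 mm above the bench.
- screw_tray: Red open tray, 60 x 90 x 22 mm, standing loose on top of the shelf's cover, towards its back. Origin under its centre. Leave it alone.
- screwdriver: Screwdriver with blue handle, 200 mm long, lying on the bench to the right of the shelf. Leave it alone.
- graphics_card: Black two-fan graphics card lying flat, 225 x 115 x 36 mm, on the right. Origin under its centre. Leave it alone.
- hard_drive: Hard drive lying flat, 147 x 101 x 24 mm, on the left. Origin under its centre. Leave it alone.
- mug: Blue mug, 80 mm across, 90 mm high, on the left. Origin under its centre. Leave it alone.
- case_fan: Black square case fan lying flat, 92 x 92 x 25 mm, on the right. Origin under its centre. Leave it alone.
There are look-alikes about, which are no part of the job. What is shaped like the part that bears psu_right_front but yellow is not meant. What is shaped like the part that bears psu_left_front but orange is not meant.

How it is judged (in metres and radians):
On the way, in this order (a step that is already met when the one before it is completed fails the run):
1. both modules are fully home (within 4 mm) (x of each of psu_left_front, psu_right_front in the frame of shelf above -0.084 m), for 0.2 s.
2. the gate is shut (below 0.05 rad) (value of joint gate below 0.05 rad), for 0.2 s.
At the end, for the whole second after the job is handed in: Both modules' fronts are within 4 mm of the cover's front edge and the gate is within 0.05 rad of fully shut, at rest (all of step 1 and value of joint gate below 0.05 rad and velocity of joint gate between -0.02 and 0.02 rad/s); the robot touches nothing.
It fails at once if a module is lifted (front raised more than 12 mm) (height (world z) of any of psu_left_front, psu_right_front above 0.06 m).
It fails at once if a module is pulled out or tipped (x of any of psu_left_front, psu_right_front in the frame of shelf below -0.17 m or angle between any of psu_left_front, psu_right_front's own z axis and vertical above 0.2 rad).
It fails at once if another thing on the bench or the tray on the shelf is moved more than 20 mm (distance of any of screw_tray, screwdriver, graphics_card, hard_drive, mug, case_fan from where it was at the start of the episode above 0.02 m).
It also fails if it takes over 64 s, if anything falls off the work surface, if the arm or the gripper's body presses on something with over 40 N, if the wrist force passes 120 N, or if a joint passes its speed limit or range.

## Working session

There is one attempt and no reset: what is moved stays moved. The work goes in short steps, each a Python script; the robot and the scene stay as the last script left them, time stands still between calls to the robot, and variables do not carry over. Pictures are saved under pics/ and viewed, at most 10 in all, crops included, and the job is handed in when it is done.

```bash
mkdir -p pics; python3 - <<'E'
from workcell import env
import cv2, numpy as np
ims=[]
for n in ["scene","top"]:
    f=env.grab_frame(n); ims.append(f["image"])
    print(n,{k:(np.round(v,4).tolist() if not np.isscalar(v) else v) for k,v in f.items() if k!="image"})
    for t in ["shelf","psu_left_front","psu_right_front","gate","gate_hinge","screw_tray","screwdriver","graphics_card","hard_drive","mug","case_fan"]:
        print(t,[(np.round(d["xyz"],3).tolist(),round(d["score"],2)) for d in env.search_frame(f,t)][:4])
cv2.imwrite("pics/a.png",cv2.resize(ims[0],(800,600)));cv2.imwrite("pics/b.png",cv2.resize(ims[1],(800,600)))
E
```

```text
scene {'fx': 423.533752334921, 'fy': 423.533752334921, 'cx': 252.38394177805552, 'cy': 184.21334792550948, 'position': [1.5677, -0.0444, 0.8761], 'orientation': [51.6019, -0.0187, 88.2482], 'shot': 1}
shelf [([0.736, 0.023, 0.076], 0.59)]
psu_left_front [([0.693, 0.256, 0.057], 0.75), ([0.552, 0.055, 0.065], 0.51)]
psu_right_front [([0.578, -0.018, 0.062], 0.55)]
gate [([0.473, 0.142, 0.049], 0.76)]
gate_hinge [([0.736, 0.032, 0.072], 0.72)]
screw_tray [([0.699, 0.04, 0.086], 0.56)]
screwdriver [([0.402, -0.274, 0.022], 0.58)]
graphics_card [([0.65, -0.398, 0.029], 0.82), ([0.577, -0.015, 0.065], 0.31)]
hard_drive [([0.621, 0.462, 0.025], 0.64), ([0.65, -0.396, 0.03], 0.55)]
mug [([0.492, 0.452, 0.059], 0.82)]
case_fan [([0.437, -0.473, 0.02], 0.61)]
top {'fx': 460.994519185744, 'fy': 460.994519185744, 'cx': 259.41569249586746, 'cy': 188.2365045760004, 'position': [0.417, 0.0087, 1.5759], 'orientation': [6.4596, -0.2633, -89.0473], 'shot': 2}
shelf [([0.65, 0.03, 0.079], 0.87), ([0.464, 0.464, 0.037], 0.42)]
psu_left_front [([0.65, 0.256, 0.061], 0.86), ([0.555, 0.059, 0.064], 0.68)]
psu_right_front [([0.577, -0.022, 0.066], 0.92)]
gate [([0.466, 0.138, 0.065], 0.47)]
gate_hinge [([0.656, -0.399, 0.031], 0.71), ([0.651, 0.032, 0.077], 0.56), ([0.704, 0.039, 0.077], 0.54)]
screw_tray [([0.704, 0.04, 0.08], 0.68)]
screwdriver []
graphics_card [([0.659, -0.396, 0.028], 0.61)]
hard_drive [([0.635, 0.46, 0.021], 0.66)]
mug [([0.465, 0.464, 0.038], 0.73)]
case_fan [([0.422, -0.481, 0.021], 0.66)]
```

View pics/a.png

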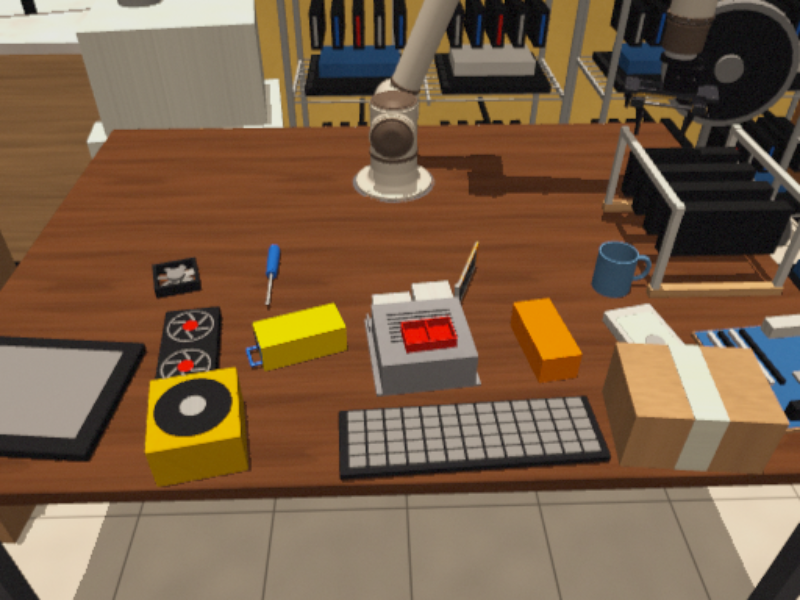

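View pics/b.png

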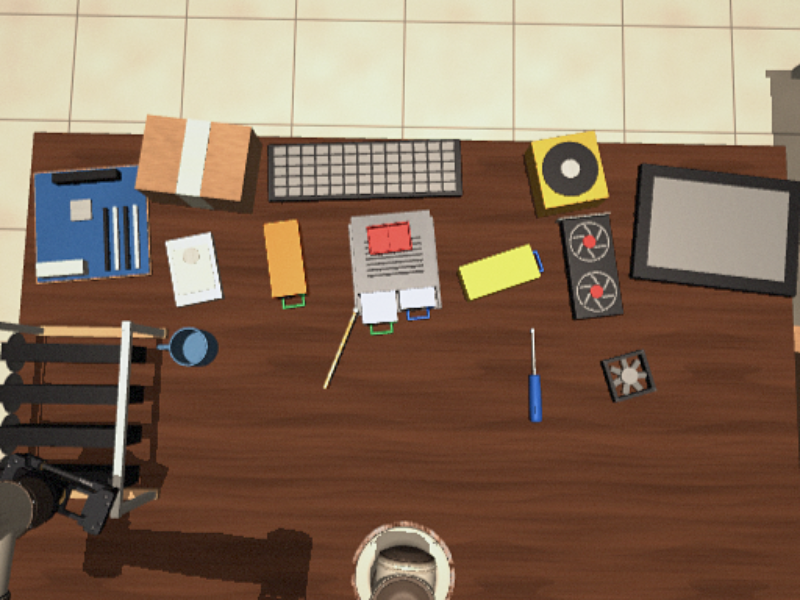

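The top view (800x600 px) shows the shelf at (395,258). The left white module with the green handle is at (378,307), and the right white one with the blue handle is at (418,298). The gate runs from its hinge at (357,310) to its free end at (325,387). The look-alikes are loose on the bench: orange at (285,260) and yellow at (500,272). The modules meant are the two white ones inside the shelf; I'll confirm that in a crop.

```bash
cat > h.py <<'E'
from workcell import env
import numpy as np, cv2
from scipy.spatial.transform import Rotation as Ro
def cam(f):
    return Ro.from_euler("xyz",f["orientation"],degrees=True).as_matrix(),np.array(f["position"])
def proj(f,P):
    R,p=cam(f); c=(np.atleast_2d(P)-p)@R
    return np.c_[f["cx"]+f["fx"]*c[:,0]/-c[:,2], f["cy"]-f["fy"]*c[:,1]/-c[:,2]]
def back(f,uv,z):
    R,p=cam(f); uv=np.atleast_2d(uv)
    d=np.c_[(uv[:,0]-f["cx"])/f["fx"],-(uv[:,1]-f["cy"])/f["fy"],-np.ones(len(uv))]@R.T
    return p+d*((z-p[2])/d[:,2])[:,None]
E
python3 - <<'E'
from h import *
f=env.grab_frame("top"); 
m=env.trace(f,"psu_right_front"); s=env.trace(f,"shelf")
for n,l in (("psuR",m),("shelf",s),("psuL",env.trace(f,"psu_left_front"))):
    for d in l[:2]:
        ys,xs=np.where(d["mask"]); print(n,d["score"],xs.min(),xs.max(),ys.min(),ys.max(),cv2.minAreaRect(np.c_[xs,ys].astype(np.float32)))
im=f["image"][125:255,195:295]
cv2.imwrite("pics/c.png",cv2.resize(im,None,fx=4.5,fy=4.5,interpolation=cv2.INTER_CUBIC))
import pickle; pickle.dump(f,open("top.pkl","wb"))
E
```

```text
psuR 0.56 294 347 158 192 ((320.25, 173.74998474121094), (23.71708106994629, 51.861351013183594), 71.56504821777344)
shelf 0.75 208 282 135 248 ((249.12767028808594, 192.70706176757812), (65.9988784790039, 121.46965789794922), 8.447525978088379)
psuL 0.86 231 254 186 214 ((242.55738830566406, 200.13116455078125), (27.160722732543945, 22.452861785888672), 84.80557250976562)
psuL 0.62 170 197 142 191 ((182.9219512939453, 166.849365234375), (48.84953689575195, 24.345338821411133), 83.1572265625)
```

View pics/c.png

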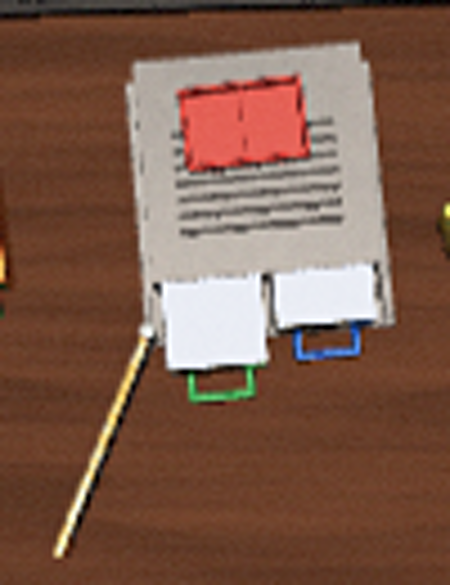

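The crop confirms both modules seated in the bays: left with green handle, front edge (167,369)-(267,362); right with blue handle, front edge (277,327)-(379,320). The hinge pin top is at (148,330), the gate's free end at (57,553), and the cover's front edge runs (155,281)-(376,263).

```bash
python3 - <<'E'
from h import *
import pickle; f=pickle.load(open("top.pkl","rb"))
from scipy.optimize import least_squares
b=lambda u,z: back(f,np.array(u)/4.5-0.5+0.5/4.5+[195,125],z)
cov=b([(155,281),(376,263)],.075); bk=b([(133,64),(360,43)],.075)
ml=b([(167,369),(267,362),(163,282),(267,274)],.066); mr=b([(277,327),(379,320),(273,272),(376,264)],.066)
h=b([(148,330)],.075); g=b([(57,553)],.066); st=b([(127,84)],.022)
def loc(P,q): c,s=np.cos(q[2]),np.sin(q[2]); return (P[:,:2]-q[:2])@np.array([[c,-s],[s,c]])
def res(q):
    C,L,M,H=[loc(x,q) for x in (cov,ml,mr,h)]
    return np.r_[C[:,0]+.08, L[[0,2],1]-.078, L[[1,3],1]-.004, M[[0,2],1]+.004, M[[1,3],1]+.078, H[0]-[-.1145,.09], L[0,0]-L[1,0],M[0,0]-M[1,0]]
r=least_squares(res,[.65,.03,0.]); q=r.x
print("shelf",q,np.degrees(q[2]),"res mm",np.round(r.fun*1e3,1))
print("ml",loc(ml,q).round(4).tolist(),"mr",loc(mr,q).round(4).tolist())
print("hinge",h,"gate end",g,loc(g,q)); d=loc(g,q)[0]-[-.1145,.09]; print(np.hypot(*d),"gate angle",np.arctan2(-d[0],-d[1]))
print("bk",loc(bk,q))
np.save("shelf.npy",q)
E
```

```text
shelf [0.67652514 0.02871056 0.08889071] 5.0930625978616595 res mm [-0.3  1.4  0.9 -0.4  1.8 -2.8  0.7  0.7 -0.1 -1.1 -1.1  0.3  0.1  0.2]
ml [[-0.1442, 0.0789], [-0.1444, 0.0058], [-0.0803, 0.0776], [-0.0799, 0.0012]] mr [[-0.1193, -0.0033], [-0.1196, -0.0781], [-0.0787, -0.0033], [-0.0783, -0.0791]]
hinge [[0.5533303  0.10839682 0.075     ]] gate end [[0.39150599 0.17068885 0.066     ]] [[-0.2712899   0.16671993]]
0.17455377893273855 gate angle 2.0258609167901427
bk [[ 0.08153326  0.0886493 ]
 [ 0.08537059 -0.0794115 ]]
```

```bash
cat >> h.py <<'E'
q=np.load("shelf.npy"); Y0=np.degrees(q[2])
def W(x,y,z):
    c,s=np.cos(q[2]),np.sin(q[2]); return [q[0]+c*x-s*y,q[1]+s*x+c*y,z]
def L(P):
    c,s=np.cos(q[2]),np.sin(q[2]); d=np.array(P[:2])-q[:2]; return [round(1e3*(c*d[0]+s*d[1]),1),round(1e3*(-s*d[0]+c*d[1]),1),round(1e3*P[2],1)]
E
python3 - <<'E'
from h import *
def rep(t):
    s=env.read_state(); print(t,"clk",round(s["clock"],2),"loc",L(s["position"]),"F",np.round(s["force"],1))
p=env.read_state()["position"]
env.move_straight([p[0],p[1],.35]); env.gripper_to(0.0)
Z=.036; O=[180,0,Y0]
env.goto(W(-.21,.041,.16),O)
for y,x0 in ((.041,-.2),(-.041,-.2)):
    env.move_straight(W(x0,y,.16)); env.move_straight(W(x0,y,Z)); rep("down")
    hit=env.move_straight(W(-.07,y,Z),rate=.04,force_limit=18); rep(("push",hit))
    env.move_straight(W(x0,y,Z)); rep("back")
env.move_straight(W(-.2,-.041,.2))
f=env.grab_frame("top"); cv2.imwrite("pics/d.png",cv2.resize(f["image"][125:255,195:295],None,fx=4.5,fy=4.5,interpolation=cv2.INTER_CUBIC))
for e in (0,180):
  print(e,[None if (j:=env.inverse_kinematics(W(-.1145-np.sin(a)*.13,.09-np.cos(a)*.13,Z),[180,0,Y0-np.degrees(a)+e])) is None else np.round(j,0).tolist() for a in (2.03,1,0)])
E
```

```text
down clk 7.38 loc [np.float64(-199.4), np.float64(41.2), np.float64(36.7)] F [-0.  -0.7  0.1]
('push', True) clk 9.82 loc [np.float64(-93.5), np.float64(40.0), np.float64(34.5)] F [-0.2  0.7 -0.6]
back clk 10.68 loc [np.float64(-198.7), np.float64(41.3), np.float64(36.3)] F [-0.3  0.2  0.3]
down clk 12.8 loc [np.float64(-199.4), np.float64(-40.8), np.float64(36.5)] F [-0.3 -0.4  0.3]
('push', True) clk 15.28 loc [np.float64(-92.4), np.float64(-41.6), np.float64(34.6)] F [ 0.2  0.2 -0.3]
back clk 16.15 loc [np.float64(-198.7), np.float64(-40.9), np.float64(36.3)] F [-0.5 -0.7 -0.2]
0 [[40.0, 20.0, -36.0, -0.0, -34.0, -61.0], [24.0, 20.0, -37.0, 0.0, -34.0, 14.0], [14.0, 28.0, -21.0, 0.0, -41.0, 81.0]]
180 [[40.0, 20.0, -36.0, 0.0, -34.0, 119.0], [24.0, 20.0, -37.0, -0.0, -34.0, -166.0], [14.0, 28.0, -21.0, -0.0, -41.0, -99.0]]
```

View pics/d.png

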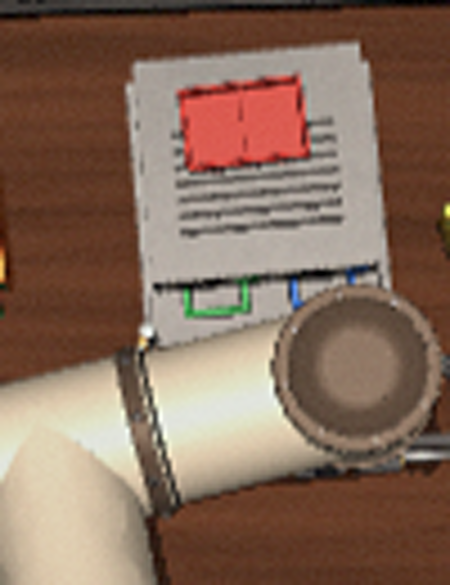

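Both modules now look flush: no white top shows in front of the cover edge, about (155,285)-(376,265). I'll push each one again, harder, to confirm it is against the back wall, then set up at the gate.

```bash
python3 - <<'E'
from h import *
def rep(t):
    s=env.read_state(); print(t,"clk",round(s["clock"],2),"loc",L(s["position"]),"F",np.round(s["force"],1))
Z=.036
for y in (-.041,.041):
    env.move_straight(W(-.135,y,.15)); env.move_straight(W(-.135,y,Z))
    hit=env.move_straight(W(-.07,y,Z),rate=.04,force_limit=32); rep(("push",hit))
    env.move_straight(W(-.135,y,Z)); 
env.move_straight(W(-.16,.041,.2))
a=2.03; O=[180,0,Y0-np.degrees(a)]
env.goto(W(-.1145-np.sin(a)*.13-np.cos(a)*.05,.09-np.cos(a)*.13+np.sin(a)*.05,.2),O); rep("over")
f=env.grab_frame("top"); cv2.imwrite("pics/e.png",cv2.resize(f["image"][125:255,195:295],None,fx=4.5,fy=4.5,interpolation=cv2.INTER_CUBIC))
E
```

```text
('push', True) clk 20.25 loc [np.float64(-93.4), np.float64(-41.4), np.float64(34.6)] F [-1.6 -0.7  0.6]
('push', True) clk 23.8 loc [np.float64(-96.1), np.float64(40.5), np.float64(34.9)] F [-1.9 -0.6 -0.3]
over clk 27.51 loc [np.float64(-208.8), np.float64(192.3), np.float64(199.9)] F [-0.  -0.4  0.3]
```

View pics/e.png

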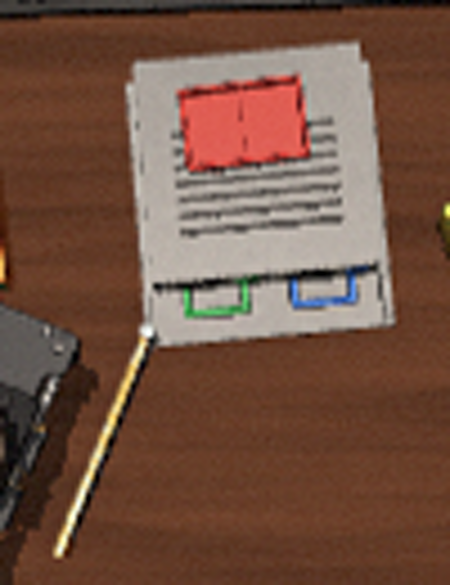

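```bash
python3 - <<'E'
from h import *
def rep(t):
    s=env.read_state(); print(t,"clk",round(s["clock"],2),"loc",L(s["position"]),"F",np.round(s["force"],1))
f=env.grab_frame("top")
P=back(f,np.array([(217,316),(325,305)])/4.5-.4+[195,125],.016); print("handle fronts (expect -102)",[L(p) for p in P])
Z=.036; r=.13
def G(a,d): return W(-.1145-np.sin(a)*r-np.cos(a)*d,.09-np.cos(a)*r+np.sin(a)*d,Z)
rot=lambda a:[180,0,Y0-np.degrees(a)]
env.move_straight(G(2.03,.05)); rep("down")
env.move_straight(G(2.03,.018),rate=.08,force_limit=10)
for a in np.linspace(1.9,.2,10):
    hit=env.move_straight(G(a,.0125),rot(a),rate=.12,force_limit=12)
    if hit: rep(("hit",a)); break
else:
    hit=env.move_straight(G(0.1,.0125),rot(0.1),rate=.06,force_limit=12); rep(hit)
    hit=env.move_straight(G(0,-.02),rot(0),rate=.05,force_limit=18); rep(("shut",hit))
    env.move_straight(W(-.2,-.04,Z)); env.move_straight(W(-.25,-.04,.2))
    env.goto(W(-.2,.3,.3),rot(1)); rep("away")
f=env.grab_frame("top"); cv2.imwrite("pics/g.png",cv2.resize(f["image"][125:255,195:295],None,fx=4.5,fy=4.5,interpolation=cv2.INTER_CUBIC))
E
```

```text
handle fronts (expect -102) [[np.float64(-103.1), np.float64(41.1), np.float64(16.0)], [np.float64(-100.6), np.float64(-40.9), np.float64(16.0)]]
down clk 28.85 loc [np.float64(-208.3), np.float64(192.8), np.float64(36.7)] F [ 1.   0.3 -0.2]
False clk 33.33 loc [np.float64(-140.8), np.float64(-37.8), np.float64(35.9)] F [-0.1 -0.7 -0.7]
('shut', True) clk 33.82 loc [np.float64(-129.1), np.float64(-39.3), np.float64(34.5)] F [0.2 0.6 0.5]
away clk 37.1 loc [np.float64(-200.1), np.float64(299.4), np.float64(299.3)] F [ 0.2  0.2 -0.4]
```

View pics/g.png

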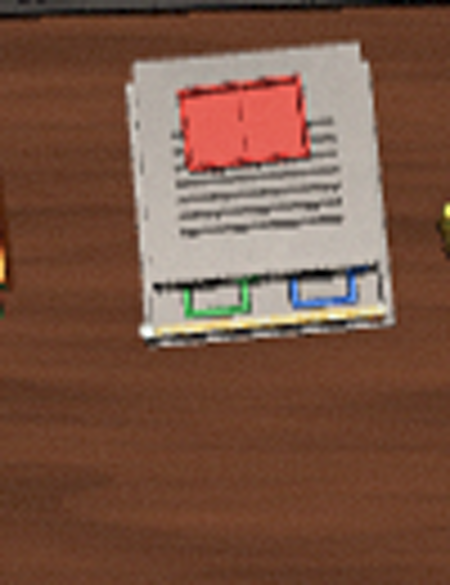

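The gate now lies along (148,330)-(385,312), parallel to the cover edge within about 0.01 rad, so it is shut. Both handles sit behind it, the tray hasn't moved, and the arm is clear.

```bash
python3 -c "
from workcell import env
print(env.close_job())"
```

```text
the job is handed in; nothing more can be done
None
```

Both modules are pushed home and the gate is shut by camera and contact checks; I handed the job in at about 37 s of the 64 s limit, and no verdict came back.

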